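Make up two table caddies for the grill table and the fish table

ROBOT

A 7-joint arm with a two-finger parallel gripper is mounted at the origin on a cart in front of the work surface, level with it; the furniture and walls round the work are solid. World frame = base frame: x ahead of the robot, y to its left, z up, the work surface at z = 0. Lengths are in m, angles in rad, forces in N, time in s.
With the tool pointing down it reaches from about 0.35 to 0.9 m from the base axis. Payload 8.1 kg.
Tool frame: the origin (TCP) lies midway between the tips of the shut fingers; the grasp point (between the pads) lies 19 mm behind it; z points along the fingers, y is the line along which they close (so a half turn about z gives the same grasp; the last joint's range is limited). The gripper opens to 92 mm and grips with 3 to 60 N. Pads are 19 mm wide; open, the fingers measure 130 mm over their backs; the gripper's body (75 mm by 190 mm) begins 47 mm behind the grasp point.
Start: joints at [-1.393, 0.434, 0.025, 1.573, -0.012, 1.134, -0.075], TCP at [0.173, 0.601, 0.227] pointing down, gripper open.
Joint ranges: [-2.62, 2.62], [-0.44, 2.09], [-1.27, 1.32], [0.08, 2.57], [-1.32, 4.46], [0.12, 2], [-2.74, 2.74]. Speed limits (rad/s): [2.22, 2.22, 3.01, 3.01, 3.14, 3.14, 3.14].

INTERFACE

Orientations are given as a rotation vector (axis times angle).
In Python, from cell import arm gives the robot as it stands.
- The arm moves only by the tool send_rows, never from a script. Its argument "increments" is a list of rows, each a list of 3 entries, a list of its own where there are three numbers: the finger opening in cm, from 0 to 9.18, then the shift along the tool's x, y, z in cm, then the turn, a rotation vector about the tool's x, y, z in rad. A call has 1 to 5 rows; each row shifts and turns the commanded pose from where the row before left it, along the tool's axes as they then stand; what a row does not reach is not made up. A row lasts 1/10 s, in which the tool goes at most 50 mm and 8.59 degrees, less where a joint would pass 70% of its speed; a pose out of reach is approached as far as the arm can. A call is refused whole if a number of a shift passes 5 or a number of a turn 0.15, either way. A call with a gripper value outside its range is refused whole. The fingers move at their own pace and stop on an object; "force" is the grip in N (left out, the last holds). Time passes only in rows, so rows that do not move let the fingers close. It gives the time, the measured TCP pose, the force, the opening and the grip force at its end, in the units of the state.
- arm.observe(): the state, without advancing time (a new reading comes with each control period).
- arm.get_image(name): name is "scene" or "top" or "wrist"; returns the picture (384x512x3 uint8, red, green, blue); there is no depth.
- arm.camera_params(name): a dict with "camera_matrix" (3x3 intrinsics, pixels), "k1" (the pictures are not rectified: a ray, as slopes to the right and down, at radius r is drawn at 1 + k1 r^2 times it, then the intrinsics apply), "R" (3x3) and "t" (3): a world point X has camera coordinates R X + t. Camera axes: x right, y down, z forward; pixel columns grow to the right and rows downward; lengths in m; the calibration is good to about 2 mm. A picture is of the moment at which its call begins: read the wrist's pose just before it. camera_params takes no time and is no camera call; for the wrist camera it gives the pose at the moment of the call.
- arm.sign_off(): hands the job in; it is judged then, once.
The state is a dict: "clock": time; "joints": joint angles; "dq": joint speeds; "joint_efforts": joint torques, N m; "position": TCP position; "ee_rot": TCP orientation; "force": force on the tool from outside, world axes, zero at the start; "ft_torque": the same for the moment, N m; "width": opening from 0.0 (shut) to 1.0 (fully open); "gripper_force": force on a finger pad.
Only numpy, scipy, OpenCV 4.12 (cv2) and the standard library are available. Lean on these libraries where they do the work, as an engineer would, in place of code of your own. Each camera call takes 0.05 s, during which the arm holds its last target. There are 200 camera calls.

TASK

Make up the two dark wooden table caddies from the things standing about on the worktop: the grill table's long caddy with three wells gets the pepper mill, the spice jar and one of the two white shakers, and the fish table's short caddy gets the lemon in its wide dish and the other white shaker. Each piece goes right down into the well bored to its size (mill in the largest of the long caddy's wells, spice jar in the smallest, in the middle, shaker in the remaining one), the mill, jar and shakers standing upright. Leave the egg timer standing where it is.

Things in the scene. Friction and masses are not known exactly. Their poses are not given: they have to be found in the camera images.
- long_caddy: Fixed dark walnut board, 102 x 260 mm (296 mm over handles), top 23 mm above the worktop, steel bow handle at each end. Origin under its middle, on the worktop; y along the row of wells, z up. Round cork-lined wells at x = 0: 78 mm across at y = +79 mm (pepper mill), 60 mm at y = 0 (spice jar), 68 mm at y = -79 mm (shaker), each 10 mm deep, floor 13 mm above the worktop.
- short_caddy: Fixed dark walnut board, 126 x 210 mm (246 mm over handles), top 23 mm above the worktop, steel bow handle at each end. Origin under its middle, on the worktop; y along the row of wells, z up. Round cork-lined wells at x = 0: a dish 104 mm across, floor 16 mm above the worktop, at y = +41 mm (lemon, any way round), and a well 68 mm across, floor 13 mm above the worktop, at y = -59 mm (shaker).
- pepper_mill: Turned wooden pepper mill, 58 mm across, 170 mm tall, 0.18 kg. Origin in the middle of its foot, z up. Its round head, 48 mm across, lies between 123 and 159 mm above the foot, with a 12 mm steel button on top; lift it by the head. It does not turn or come apart.
- spice_jar: Slim glass spice jar with a dark screw cap, 41 mm across, 105 mm tall, 0.11 kg; the cap is the top 21 mm and as wide as the jar. Origin in the middle of its foot, z up. The cap does not turn.
- shaker_a: White egg-shaped shaker, 48 mm across at mid height, 60 mm tall, 0.11 kg, with a flat foot. Origin in the middle of its foot, z up. The two shakers are alike and either may go into either caddy.
- shaker_b: The other white egg-shaped shaker, alike: 48 mm across at mid height, 60 mm tall, 0.11 kg. Origin in the middle of its foot, z up.
- lemon_middle (a point): The middle of a yellow lemon (the only one within reach) lying on its side, 25 mm above the worktop. 71 mm long along its x axis, 53 mm across along its y axis, 51 mm high, 0.085 kg. At the start it lies roughly along the world's y axis; grip it across its y axis.
- egg_timer: Squat round kitchen timer, 60 mm across and 42 mm tall, steel foot and pale green top; a bystander among the things. Origin in the middle of its foot.
Not all that is in view belongs to the job. What is shaped like the pepper_mill but blue is not meant.

How it is judged:
At the end, for the whole second after the job is handed in: Mill, spice jar and a shaker in the long caddy, lemon and the other shaker in the short one, each within 13 mm (lemon 28 mm) of its own well's middle in x and y, foot under 18 mm (lemon's middle under 60 mm) above the worktop, all but the lemon upright within 0.12 rad, all at rest (x of pepper_mill in the frame of long_caddy between -0.013 and 0.013 m and y of pepper_mill in the frame of long_caddy between 0.066 and 0.092 m and z of each of pepper_mill, spice_jar in the frame of long_caddy below 0.018 m and angle between each of pepper_mill, spice_jar's own z axis and vertical below 0.12 rad and x of spice_jar in the frame of long_caddy between -0.013 and 0.013 m and y of spice_jar in the frame of long_caddy between -0.013 and 0.013 m and x of lemon_middle in the frame of short_caddy between -0.028 and 0.028 m and y of lemon_middle in the frame of short_caddy between 0.013 and 0.069 m and z of lemon_middle in the frame of short_caddy below 0.06 m and ((x of shaker_a in the frame of long_caddy between -0.013 and 0.013 m and y of shaker_a in the frame of long_caddy between -0.092 and -0.066 m and z of shaker_a in the frame of long_caddy below 0.018 m and angle between each of shaker_a, shaker_b's own z axis and vertical below 0.12 rad and x of shaker_b in the frame of short_caddy between -0.013 and 0.013 m and y of shaker_b in the frame of short_caddy between -0.072 and -0.046 m and z of shaker_b in the frame of short_caddy below 0.018 m) or (x of shaker_b in the frame of long_caddy between -0.013 and 0.013 m and y of shaker_b in the frame of long_caddy between -0.092 and -0.066 m and z of shaker_b in the frame of long_caddy below 0.018 m and angle between each of shaker_b, shaker_a's own z axis and vertical below 0.12 rad and x of shaker_a in the frame of short_caddy between -0.013 and 0.013 m and y of shaker_a in the frame of short_caddy between -0.072 and -0.046 m and z of shaker_a in the frame of short_caddy below 0.018 m)) and linear speed of each of pepper_mill, spice_jar, shaker_a, shaker_b, lemon below 0.02 m/s); the robot touches nothing.
It fails at once if the egg timer is shifted by more than 30 mm or tipped over (distance of egg_timer from where it was at the start of the episode above 0.03 m or angle between egg_timer's own z axis and vertical above 0.5 rad).
It also fails if it takes over 128 s, if anything falls off the work surface, if the arm or the gripper's body presses on something with over 40 N, if the wrist force passes 120 N, or if a joint passes its speed limit or range.

## Working session

There is one attempt and no reset: what is moved stays moved. The work goes in short steps, Python scripts to look and compute and a tool call to move; the robot and the scene stay as the last step left them, time stands still between calls to the robot, and variables do not carry over. Pictures are saved under pics/ and viewed, at most 14 in all, crops included, and the job is handed in when it is done.

Besides the shell and the picture viewer there is one more tool, called after "Call:" by a JSON object that holds its "op" and its "data". send_rows: Moves the arm, as the interface text tells. Its arguments: {"type":"object","properties":{"increments":{"type":"array"},"force":{"type":"number"}},"required":["increments"]}

```bash
ls; mkdir -p pics; python3 - <<'E'
from cell import arm
import cv2
o=arm.observe();print({k:o[k] for k in('clock','position','ee_rot','width','force')})
for n in('scene','top'):
    cv2.imwrite(f'pics/{n}0.png',arm.get_image(n)[:,:,::-1])
    p=arm.camera_params(n);print(n,p)
E
```

```text
pics
{'clock': 0.0, 'position': array([0.17312156, 0.59998779, 0.22593318]), 'ee_rot': array([-4.39781602e-01, -3.11056570e+00,  2.55756016e-03]), 'width': 1.001248541532399, 'force': array([ 0.26381215, -0.17611647,  0.58085545])}
scene {'camera_matrix': array([[387.91209403,   0.        , 255.31670787],
       [  0.        , 387.91209403, 188.78127115],
       [  0.        ,   0.        ,   1.        ]]), 'k1': 0.020811060324602327, 'R': array([[-0.51313781, -0.85827876,  0.00686675],
       [-0.46168432,  0.26926448, -0.84518887],
       [ 0.72355869, -0.43686864, -0.53442363]]), 't': array([0.24776599, 0.30921103, 1.01496371])}
top {'camera_matrix': array([[493.31336821,   0.        , 261.64772897],
       [  0.        , 493.31336821, 187.20504547],
       [  0.        ,   0.        ,   1.        ]]), 'k1': -0.20970558597158823, 'R': array([[ 0.21142067, -0.97731668, -0.01238539],
       [-0.82779811, -0.17230951, -0.53390984],
       [ 0.51966488,  0.12313218, -0.8454507 ]]), 't': array([-0.14895117,  0.49018651,  1.47696402])}
```

View pics/scene0.png

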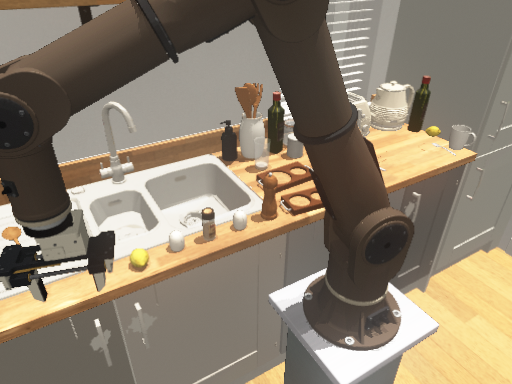

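View pics/top0.png

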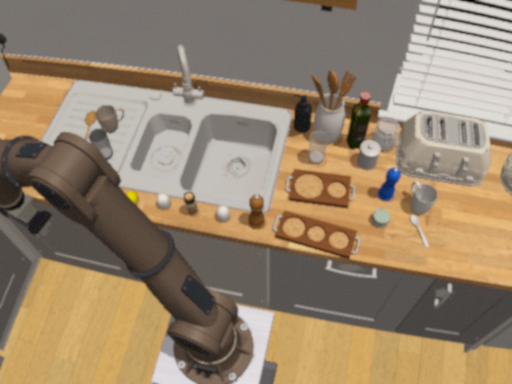

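Scene picture: lemon at (139,258), shakers (177,240) and (240,220), jar (208,223), mill (269,197). The caddies are partly behind the arm. Top picture: the same objects run left to right at (131,197), (163,201), (190,203), (222,213) and (256,211). The long caddy is around (316,233), the short one around (320,188), and the timer at (381,217). Next I'll enlarge both.

```bash
python3 - <<'E'
import cv2
a=cv2.imread('pics/top0.png')[160:265,110:270];cv2.imwrite('pics/topL.png',cv2.resize(a,None,fx=5,fy=5,interpolation=cv2.INTER_CUBIC))
a=cv2.imread('pics/top0.png')[160:265,260:400];cv2.imwrite('pics/topR.png',cv2.resize(a,None,fx=5.5,fy=5.5,interpolation=cv2.INTER_CUBIC))
a=cv2.imread('pics/scene0.png')[150:280,120:330];cv2.imwrite('pics/sc.png',cv2.resize(a,None,fx=3.8,fy=3.8,interpolation=cv2.INTER_CUBIC))
E
```

```text
(no output)
```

View pics/topL.png

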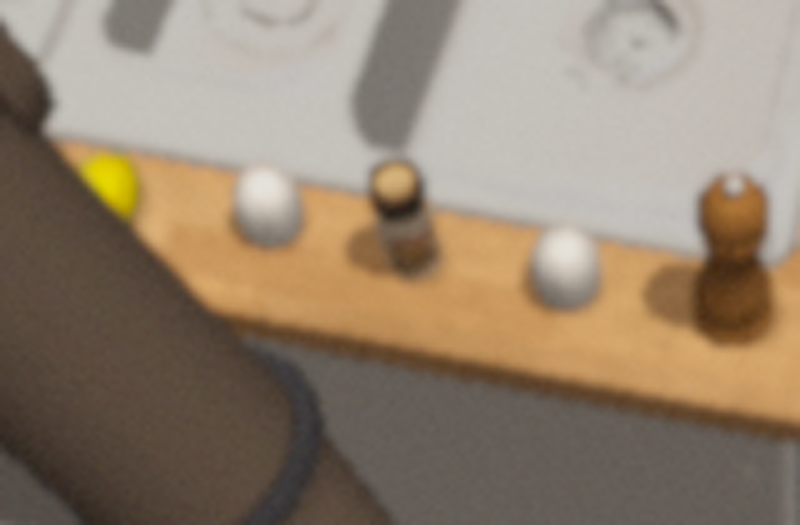

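View pics/topR.png

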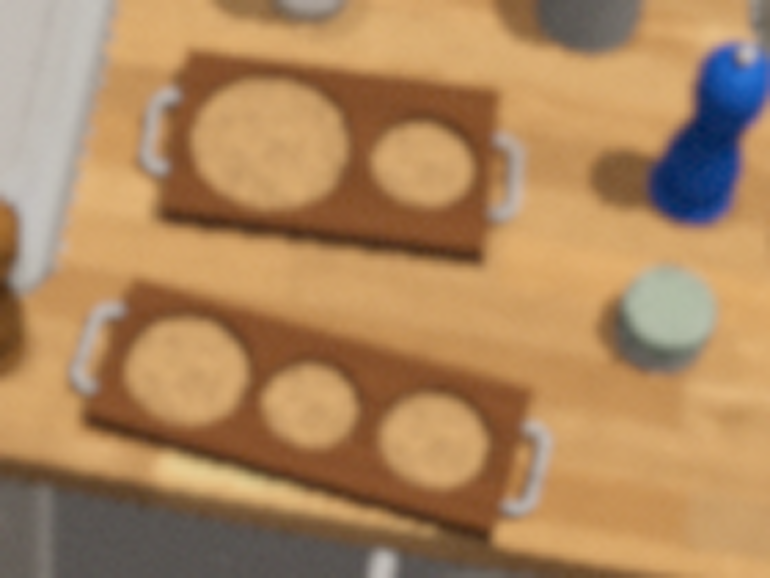

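View pics/sc.png

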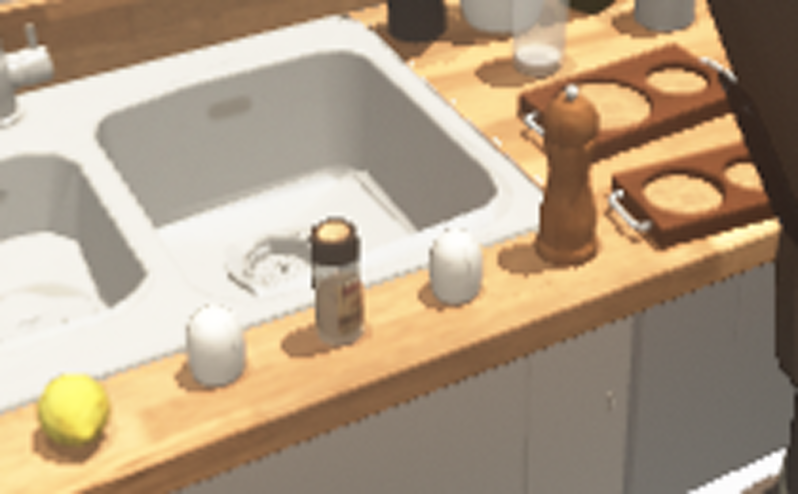

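```bash
cat > h.py <<'E'
import numpy as np, cv2
from cell import arm
def cam(n): 
    p=arm.camera_params(n); return np.array(p['camera_matrix']),p['k1'],np.array(p['R']),np.array(p['t'])
def ray(c,uv):
    K,k1,R,t=c
    x=cv2.undistortPointsIter(np.array([[uv]],float),K,np.array([k1,0,0,0,0.]),None,None,(3,50,1e-10))[0,0]
    d=R.T@np.r_[x,1]; return -R.T@t,d/np.linalg.norm(d)
def plane(c,uv,z):
    o,d=ray(c,uv); return o+d*(z-o[2])/d[2]
def tri(rs):
    A=sum(np.eye(3)-np.outer(d,d) for o,d in rs); b=sum((np.eye(3)-np.outer(d,d))@o for o,d in rs)
    p=np.linalg.solve(A,b); return p,[np.linalg.norm((np.eye(3)-np.outer(d,d))@(p-o)) for o,d in rs]
def proj(c,X):
    K,k1,R,t=c; q=R@X+t; s=q[:2]/q[2]; s=s*(1+k1*(s@s)); return K[:2,:2]@s+K[:2,2]
E
python3 - <<'E'
from h import *
np.set_printoptions(precision=4,suppress=True)
T=cam('top');S=cam('scene')
L=lambda u,v:((u+.5)/5-.5+110,(v+.5)/5-.5+160)
Rr=lambda u,v:((u+.5)/5.5-.5+260,(v+.5)/5.5-.5+160)
C=lambda u,v:((u+.5)/3.8-.5+120,(v+.5)/3.8-.5+150)
for n,a,b in [('jarcap',L(397,182),C(335,231)),('button',L(735,184),C(571,93)),('shA',L(267,207),C(216,345)),('shB',L(566,268),C(456,267)),('lemon',L(108,185),C(74,410)),
 ('millwell',Rr(187,371),C(683,194)),('dish',Rr(270,144),C(607,105)),('swell',Rr(422,164),C(679,80))]:
    p,r=tri([ray(T,a),ray(S,b)]);print(n,p,np.round(r,4))
for n,p in [('mill',(187,371)),('jar',(309,406)),('shk',(434,441)),('dish',(270,144)),('sw',(422,164)),('timer',(667,308))]:
    print(n,plane(T,Rr(*p),.042 if n=='timer' else .023))
E
```

```text
jarcap [0.4495 0.1927 0.1028] [0.0005 0.0005]
button [ 0.4594 -0.0392  0.1607] [0.0016 0.0016]
shA [0.453  0.3015 0.0265] [0.0004 0.0004]
shB [0.4501 0.0816 0.024 ] [0.001 0.001]
lemon [0.4482 0.4226 0.0184] [0.0032 0.0032]
millwell [ 0.4518 -0.1666  0.0155] [0.0008 0.0008]
dish [ 0.6213 -0.1911  0.0214] [0.0027 0.0027]
swell [ 0.6287 -0.29    0.0189] [0.0019 0.0019]
mill [ 0.4487 -0.1665  0.023 ]
jar [ 0.44   -0.2443  0.023 ]
shk [ 0.4316 -0.3231  0.023 ]
dish [ 0.623  -0.1898  0.023 ]
sw [ 0.628  -0.2889  0.023 ]
timer [ 0.542  -0.4535  0.042 ]
```

Call:
{"op": "send_rows", "data": {"increments": [[9.18,[0,0,-2],[0,0,0.129]],[9.18,[0,0,-2],[0,0,0.129]],[9.18,[0,0,-2],[0,0,0.129]],[9.18,[0,0,-2],[0,0,0.129]],[9.18,[0,0,0],[0,0,0.129]]]}}

```text
clock: 0.6
position: [0.1735, 0.6015, 0.3094]
ee_rot: [-1.41, -2.806, -0.006]
force: [0.4, 0.6, 0.4]
width: 0.998
gripper_force: 0.0
```

Call:
{"op": "send_rows", "data": {"increments": [[9.18,[0,0,0],[0,0,0.129]],[9.18,[0,0,0],[0,0,0.129]],[9.18,[0,0,0],[0,0,0.129]],[9.18,[0,0,0],[0,0,0.129]],[9.18,[0,0,0],[0,0,0.129]]]}}

```text
clock: 1.1
position: [0.1731, 0.6003, 0.3062]
ee_rot: [2.227, 2.215, -0.001]
force: [0.2, -0.1, 0.4]
width: 1.0
gripper_force: 0.0
```

Call:
{"op": "send_rows", "data": {"increments": [[9.18,[-2.5,3.5,0],[0,0,0]],[9.18,[-2.5,3.5,0],[0,0,0]],[9.18,[-2.5,3.5,0],[0,0,0]],[9.18,[-2.5,3.5,0],[0,0,0]],[9.18,[-2.5,3.5,0],[0,0,0]]]}}

```text
clock: 1.6
position: [0.3493, 0.4742, 0.3065]
ee_rot: [2.221, 2.222, -0.001]
force: [1.1, 1.3, -0.0]
width: 0.997
gripper_force: 0.0
```

Call:
{"op": "send_rows", "data": {"increments": [[9.18,[-2.5,3.5,0],[0,0,0]],[9.18,[-1.5,3.0,0],[0,0,0]],[9.18,[-1.5,3.0,0],[0,0,0]],[9.18,[0,0,0],[0,0,0]],[9.18,[0,0,0],[0,0,0]]]}}

```text
clock: 2.1
position: [0.4436, 0.4198, 0.3063]
ee_rot: [2.224, 2.219, -0.001]
force: [-0.8, -0.1, -0.1]
width: 1.0
gripper_force: 0.0
```

```bash
python3 - <<'E'
from h import *
np.set_printoptions(precision=4,suppress=True)
S=cam('scene');T=cam('top')
print('lemon scene',plane(S,((74.5)/3.8-.5+120,(410.5)/3.8-.5+150),.025))
print('glass,canister',plane(T,(316,161),0),plane(T,(367,167),0))
o=arm.observe();print(o['clock'],o['position'],cv2.Rodrigues(o['ee_rot'])[0],o['joints'])
W=cam('wrist');im=arm.get_image('wrist')[:,:,::-1]
cv2.imwrite('pics/w1.png',cv2.resize(im,None,fx=1.5,fy=1.5))
for X in ([.448,.4226,.025],[.453,.3015,.03],[.4495,.1927,.105]):print(proj(W,np.array(X))*1.5)
np.savez('w1.npz',*W)
E
```

```text
lemon scene [0.4365 0.4224 0.025 ]
glass,canister [ 0.7521 -0.1982  0.    ] [ 0.7647 -0.3901  0.    ]
2.1 [0.4436 0.4198 0.3063] [[ 0.002   1.     -0.0006]
 [ 1.     -0.002  -0.0007]
 [-0.0007 -0.0006 -1.    ]] [-1.1297  0.3695  0.4096  1.5115 -0.15    1.2926 -0.7053]
[387.2293 232.442 ]
[391.7975 341.0181]
[389.4499 470.7229]
```

View pics/w1.png

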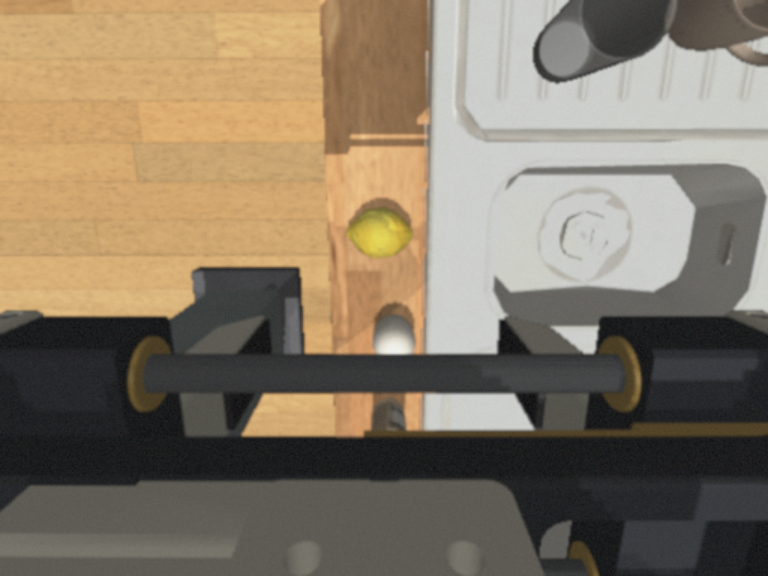

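The wrist view (1.5x) shows the lemon at (380,232), with its tips at about (348,229) and (412,236). So its long axis lies along world x, not y, and the fingers must close along world y. The shaker and jar show under the gripper bar near (393,335) and (390,415). I'll triangulate the lemon next.

```bash
python3 - <<'E'
from h import *
np.set_printoptions(precision=4,suppress=True)
S=cam('scene');z=np.load('w1.npz');W=tuple(z[k] for k in z.files);W=(W[0],float(W[1]),W[2],W[3])
im=cv2.imread('pics/w1.png');h=cv2.cvtColor(im,cv2.COLOR_BGR2HSV);m=cv2.inRange(h,(24,130,90),(34,255,255))[150:300,330:430]
n,l,s,c=cv2.connectedComponentsWithStats(m);i=1+s[1:,4].argmax();mm=(l==i).astype(np.uint8)
M=cv2.moments(mm,True);cc=c[i]+[330,150];print(s[i],cc,'angle',.5*np.arctan2(2*M['mu11'],M['mu20']-M['mu02']),(M['mu20']/M['mu02'])**.5)
uv=(cc+.5)/1.5-.5
print(plane(W,uv,.025),tri([ray(W,uv),ray(S,(74.5/3.8+119.5,410.5/3.8+149.5))]),'cam',-W[2].T@W[3])
for d in((348,229),(412,236)):print(plane(W,np.array(d)/1.5,.025))
E
```

```text
[  18   59   63   47 2074] [378.7208 232.351 ] angle 0.0807410972745386 1.226900577434265
[0.4388 0.423  0.025 ] (array([0.4387, 0.4223, 0.0231]), [np.float64(0.00035251042251920034), np.float64(0.0003525104225191665)]) cam [0.4446 0.4883 0.4643]
[0.4067 0.4264 0.025 ]
[0.4742 0.4188 0.025 ]
```

Call:
{"op": "send_rows", "data": {"increments": [[9.18,[0.3,-0.5,0],[0,0,-0.15]],[9.18,[0,0,2],[0,0,-0.15]],[9.18,[0,0,2],[0,0,-0.15]],[9.18,[0,0,2],[0,0,-0.15]],[9.18,[0,0,2],[0,0,-0.15]]]}}

```text
clock: 2.65
position: [0.4364, 0.4248, 0.2259]
ee_rot: [-1.24, -2.886, -0.0]
force: [0.2, -0.4, 0.0]
width: 0.999
gripper_force: 0.0
```

Call:
{"op": "send_rows", "data": {"increments": [[9.18,[0,0,2],[0,0,-0.15]],[9.18,[0,0,2],[0,0,-0.15]],[9.18,[0,0,2],[0,0,-0.15]],[9.18,[0,0,2],[0,0,-0.15]],[9.18,[0,0,2],[0,0,-0.15]]]}}

```text
clock: 3.15
position: [0.4365, 0.4249, 0.126]
ee_rot: [-0.097, -3.139, -0.001]
force: [-0.5, -0.5, -0.3]
width: 1.0
gripper_force: 0.0
```

Call:
{"op": "send_rows", "data": {"increments": [[9.18,[0,0,3],[0,0,0]],[9.18,[0,0,3],[0,0,0]],[9.18,[0,0,2],[0,0,0]],[9.18,[0,0,1],[0,0,0]],[9.18,[0,0,0],[0,0,0]]]}}

```text
clock: 3.65
position: [0.4366, 0.4237, 0.0356]
ee_rot: [-0.109, -3.138, 0.002]
force: [0.2, -0.1, -0.2]
width: 0.998
gripper_force: 0.0
```

Call:
{"op": "send_rows", "data": {"increments": [[9.18,[-0.2,-0.1,1.5],[0,0,0]],[9.18,[0,0,1.0],[0,0,0]],[5.0,[0,0,0],[0,0,0]],[4.0,[0,0,0],[0,0,0]],[4.0,[0,0,0],[0,0,0]]], "force": 12}}

```text
clock: 4.15
position: [0.4404, 0.4227, 0.0122]
ee_rot: [0.111, 3.139, 0.001]
force: [-0.0, -0.1, 0.0]
width: 0.788
gripper_force: 0.0
```

Call:
{"op": "send_rows", "data": {"increments": [[4.0,[0,0,0],[0,0,0]],[4.0,[0,0,0],[0,0,0]],[4.0,[0,0,-1],[0,0,0]],[4.0,[0,0,-2],[0,0,0]],[4.0,[0,0,-3],[0,0,0]]]}}

```text
clock: 4.65
position: [0.4393, 0.4214, 0.0716]
ee_rot: [-0.111, -3.138, 0.004]
force: [0.0, 0.1, -0.5]
width: 0.56
gripper_force: 12.0
```

Call:
{"op": "send_rows", "data": {"increments": [[4.0,[0,0,-4],[0,0,0]],[4.0,[0,0,-4],[0,0,0]],[4.0,[0,0,-4],[0,0,0]],[4.0,[0,0,-4],[0,0,0]],[4.0,[-1,-2.5,-3],[0,0,0]]]}}

```text
clock: 5.15
position: [0.4465, 0.4003, 0.2652]
ee_rot: [0.103, 3.139, 0.007]
force: [1.0, 0.6, -0.9]
width: 0.56
gripper_force: 12.0
```

Call:
{"op": "send_rows", "data": {"increments": [[4.0,[-1.4,-3.7,0],[0,0,0]],[4.0,[-1.4,-3.7,0],[0,0,0]],[4.0,[-1.4,-3.7,0],[0,0,0]],[4.0,[-1.4,-3.7,0],[0,0,0]],[4.0,[-1.4,-3.7,0],[0,0,0]]]}}

```text
clock: 5.65
position: [0.5051, 0.2055, 0.2626]
ee_rot: [0.111, 3.139, 0.001]
force: [0.7, 0.2, -1.0]
width: 0.554
gripper_force: 12.0
```

Call:
{"op": "send_rows", "data": {"increments": [[4.0,[-1.4,-3.7,0],[0,0,0]],[4.0,[-1.4,-3.7,0],[0,0,0]],[4.0,[-1.4,-3.7,0],[0,0,0]],[4.0,[-1.4,-3.7,0],[0,0,0]],[4.0,[-1.4,-3.7,0],[0,0,0]]]}}

```text
clock: 6.15
position: [0.5617, 0.0162, 0.2626]
ee_rot: [0.111, 3.139, 0.001]
force: [0.5, 0.6, -0.6]
width: 0.561
gripper_force: 12.0
```

Call:
{"op": "send_rows", "data": {"increments": [[4.0,[-1.4,-3.7,0],[0,0,0]],[4.0,[-1.4,-3.7,0],[0,0,0]],[4.0,[-1.4,-3.7,0],[0,0,0]],[4.0,[-1.4,-3.7,0],[0,0,0]],[4.0,[-1.4,-3.7,0],[0,0,0]]]}}

```text
clock: 6.65
position: [0.6185, -0.1732, 0.2625]
ee_rot: [0.111, 3.139, 0.001]
force: [1.1, 0.1, -1.0]
width: 0.563
gripper_force: 12.0
```

Call:
{"op": "send_rows", "data": {"increments": [[4.0,[0,0,0],[0,0,0]],[4.0,[0,0,0],[0,0,0]]]}}

```text
clock: 6.85
position: [0.6181, -0.1728, 0.262]
ee_rot: [-0.115, -3.139, -0.0]
force: [0.2, 0.9, -0.6]
width: 0.557
gripper_force: 12.0
```

Call:
{"op": "send_rows", "data": {"increments": [[4.0,[-0.5,-1.7,3],[0,0,0]],[4.0,[0,0,4],[0,0,0]],[4.0,[0,0,4],[0,0,0]],[4.0,[0,0,4],[0,0,0]],[4.0,[0,0,3],[0,0,0]]]}}

```text
clock: 7.35
position: [0.6214, -0.1864, 0.0798]
ee_rot: [-0.108, -3.138, -0.003]
force: [-0.6, -0.2, -1.9]
width: 0.56
gripper_force: 12.0
```

Call:
{"op": "send_rows", "data": {"increments": [[4.0,[0,0,2],[0,0,0]],[4.0,[0,0,1.5],[0,0,0]],[4.0,[0,0,1],[0,0,0]],[4.0,[0,0,0.5],[0,0,0]],[4.0,[0,0,0],[0,0,0]]]}}

```text
clock: 7.85
position: [0.6227, -0.1886, 0.0322]
ee_rot: [0.11, 3.139, 0.0]
force: [0.5, -0.6, 0.1]
width: 0.56
gripper_force: 12.0
```

Call:
{"op": "send_rows", "data": {"increments": [[4.0,[0,0,0.3],[0,0,0]],[7.0,[0,0,0],[0,0,0]],[7.0,[0,0,0],[0,0,0]],[7.0,[0,0,0],[0,0,0]],[7.0,[0,0,-2],[0,0,0]]]}}

```text
clock: 8.35
position: [0.6205, -0.1886, 0.0468]
ee_rot: [-0.111, -3.135, -0.001]
force: [-0.3, -0.0, 0.0]
width: 0.761
gripper_force: 0.0
```

Call:
{"op": "send_rows", "data": {"increments": [[7.0,[0,0,-4],[0,0,0]],[7.0,[0,0,-4],[0,0,0]],[9.18,[0,0,-4],[0,0,0.15]],[9.18,[0,0,-4],[0,0,0.15]],[9.18,[0,0,-4],[0,0,0.15]]]}}

```text
clock: 8.85
position: [0.622, -0.1891, 0.2507]
ee_rot: [0.819, 3.033, 0.001]
force: [0.2, 0.8, -0.7]
width: 0.974
gripper_force: 0.0
```

Call:
{"op": "send_rows", "data": {"increments": [[9.18,[0,0,0],[0,0,0.15]],[9.18,[0,0,0],[0,0,0.15]],[9.18,[0,0,0],[0,0,0.15]],[9.18,[0,0,0],[0,0,0.15]],[9.18,[0,0,0],[0,0,0.15]]]}}

```text
clock: 9.35
position: [0.6222, -0.1891, 0.2489]
ee_rot: [1.872, 2.522, 0.0]
force: [-0.6, -0.2, 0.2]
width: 1.001
gripper_force: 0.0
```

Call:
{"op": "send_rows", "data": {"increments": [[9.18,[0,0,0],[0,0,0.15]],[9.18,[0,0,0],[0,0,0.15]],[9.18,[0,0,0],[0,0,0]],[9.18,[0,0,0],[0,0,0]]]}}

```text
clock: 9.75
position: [0.6223, -0.189, 0.2487]
ee_rot: [2.216, 2.226, -0.0]
force: [-0.2, 0.9, 0.9]
width: 0.996
gripper_force: 0.0
```

```bash
python3 - <<'E'
from h import *
np.set_printoptions(precision=4,suppress=True)
o=arm.observe();print(o['clock'],o['position'],cv2.Rodrigues(o['ee_rot'])[0],o['joints'])
for n in('top','wrist'):
    W=cam(n);im=arm.get_image(n)[:,:,::-1];cv2.imwrite(f'pics/{n}2.png',im);np.savez(n+'2.npz',*W)
a=cv2.imread('pics/top2.png')[150:260,100:400];b=cv2.imread('pics/wrist2.png')
cv2.imwrite('pics/c2.png',np.vstack([cv2.resize(a,(760,279)),cv2.resize(b[:210],(760,312))]))
E
```

```text
9.75 [ 0.6223 -0.189   0.2487] [[-0.0045  1.     -0.0001]
 [ 1.      0.0045 -0.0002]
 [-0.0002 -0.0001 -1.    ]] [-0.2134  0.5164  0.675   1.5127 -0.3333  1.2299  0.5144]
```

View pics/c2.png

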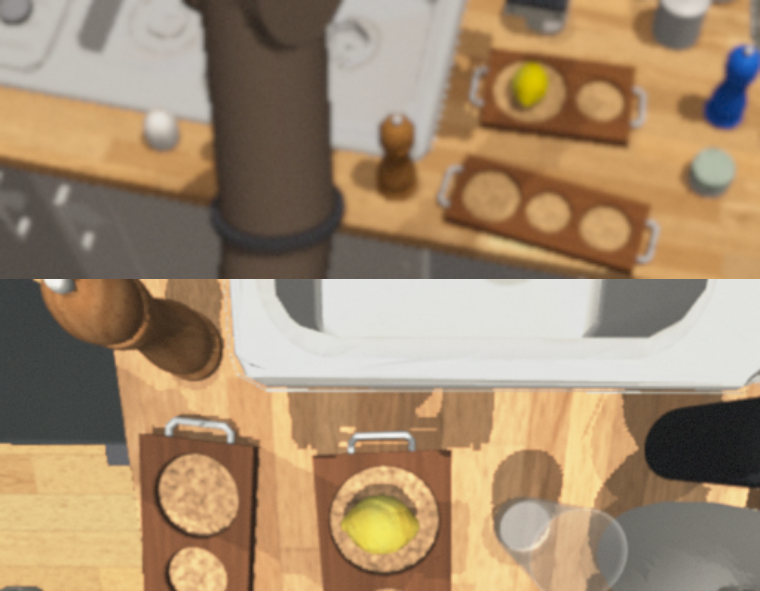

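The lemon is in the dish: the wrist half shows it at (380,525) inside the dish ring centred (384,519). The mill well is at (199,494). I'll check the wells against this wrist view.

```bash
python3 - <<'E'
from h import *
np.set_printoptions(precision=4,suppress=True)
z=np.load('wrist2.npz');W=[z[k] for k in z.files];W[1]=float(W[1]);T=cam('top')
f=lambda u,v:((u+.5)*512/760-.5,(v-279+.5)*210/312-.5)
Rr=lambda u,v:((u+.5)/5.5-.5+260,(v+.5)/5.5-.5+160)
for n,a,b in(('mill',(199,494),(187,371)),('dish',(384,519),(270,144))):
    print(n,plane(W,f(*a),.023),tri([ray(W,f(*a)),ray(T,Rr(*b))]))
E
```

```text
mill [ 0.456 -0.164  0.023] (array([ 0.4527, -0.1655,  0.0152]), [np.float64(0.0006292998179877394), np.float64(0.000629299817987742)])
dish [ 0.6269 -0.1868  0.023 ] (array([ 0.6272, -0.1888,  0.016 ]), [np.float64(0.0007985834322644635), np.float64(0.0007985834322645816)])
```

Call:
{"op": "send_rows", "data": {"increments": [[9.18,[3.4,-2.2,-0.5],[0,0,0]],[9.18,[3.4,-2.2,-0.5],[0,0,0]],[9.18,[3.4,-2.2,0],[0,0,0]],[9.18,[3.4,-2.2,0],[0,0,0]],[9.18,[3.4,-2.2,0],[0,0,0]]]}}

```text
clock: 10.35
position: [0.5114, -0.018, 0.2589]
ee_rot: [2.219, 2.224, 0.001]
force: [1.1, 0.8, 0.3]
width: 0.999
gripper_force: 0.0
```

Call:
{"op": "send_rows", "data": {"increments": [[9.18,[3.4,-2.2,0],[0,0,0]],[9.18,[3.4,-2.2,0],[0,0,0]],[9.18,[3.4,-2.0,0],[0,0,0]],[9.18,[0,0,0],[0,0,0]],[9.18,[0,0,0],[0,0,0]]]}}

```text
clock: 10.85
position: [0.4482, 0.0835, 0.2591]
ee_rot: [2.217, 2.226, 0.002]
force: [0.4, 0.4, 0.8]
width: 1.005
gripper_force: 0.0
```

```bash
cat > egg.py <<'E'
from h import *
import sys
# find bright-white egg near predicted spot in wrist image; report plane position
def look(X,name,lo=(0,0,120),hi=(180,50,255)):
    W=cam('wrist');im=arm.get_image('wrist')[:,:,::-1];cv2.imwrite(f'pics/{name}.png',im)
    p=proj(W,np.array(X)).round().astype(int);print('pred',p)
    return W,im,p
E
python3 - <<'E'
from egg import *
np.set_printoptions(precision=4,suppress=True)
o=arm.observe();print(o['clock'],o['position'])
W,im,p=look([.4501,.0816,.03],'w3');np.savez('w3.npz',*W)
print(proj(W,np.array([.4495,.1927,.105])))
cv2.imwrite('pics/w3c.png',cv2.resize(im,None,fx=1.5,fy=1.5))
E
```

```text
10.85 [0.4482 0.0835 0.2591]
pred [256 164]
[256.5337  72.0451]
```

View pics/w3c.png

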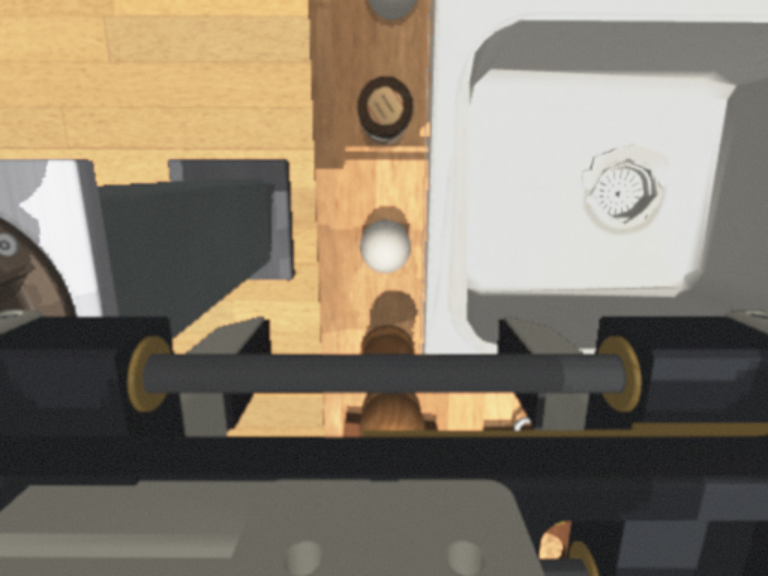

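Wrist view (1.5x): the shaker is at (386,246) against a predicted (384,246), and the jar cap is at (385,107) against (385,108). The triangulated positions hold, so I'll grasp.

Call:
{"op": "send_rows", "data": {"increments": [[7.5,[-0.2,0.3,4],[0,0,0]],[7.5,[0,0,4],[0,0,0]],[7.5,[0,0,4],[0,0,0]],[7.5,[0,0,4],[0,0,0]],[7.5,[0,0,4],[0,0,0]]]}}

```text
clock: 11.4
position: [0.4523, 0.0792, 0.0573]
ee_rot: [2.222, 2.219, 0.0]
force: [0.5, 1.7, 0.0]
width: 0.818
gripper_force: 0.0
```

Call:
{"op": "send_rows", "data": {"increments": [[7.5,[0,0,2.5],[0,0,0]],[7.5,[0,0,1.5],[0,0,0]],[7.5,[0,0,0.4],[0,0,0]],[4,[0,0,0],[0,0,0]],[4,[0,0,0],[0,0,0]]], "force": 15}}

```text
clock: 11.9
position: [0.4522, 0.0804, 0.0154]
ee_rot: [2.222, 2.22, 0.002]
force: [-0.4, -0.2, 0.6]
width: 0.689
gripper_force: 0.0
```

Call:
{"op": "send_rows", "data": {"increments": [[4,[0,0,0],[0,0,0]],[4,[0,0,0],[0,0,0]],[4,[0,0,0],[0,0,0]]]}}

```text
clock: 12.2
position: [0.4516, 0.0812, 0.0154]
ee_rot: [2.221, 2.222, 0.002]
force: [-1.4, 0.2, 7.7]
width: 0.504
gripper_force: 15.0
```

Call:
{"op": "send_rows", "data": {"increments": [[4,[0,0,-1],[0,0,0]],[4,[0,0,-3],[0,0,0]],[4,[0,0,-4],[0,0,0]],[4,[0,0,-4],[0,0,0]],[4,[0,0,-4],[0,0,0]]]}}

```text
clock: 12.7
position: [0.4508, 0.0805, 0.1768]
ee_rot: [2.222, 2.221, -0.001]
force: [0.7, 0.5, -0.3]
width: 0.505
gripper_force: 15.0
```

Call:
{"op": "send_rows", "data": {"increments": [[4,[0,0,-4],[0,0,0]],[4,[0,1,-3],[0,0,0]],[4,[-3.7,1.7,0],[0,0,0]],[4,[-3.7,1.7,0],[0,0,0]],[4,[-3.7,1.7,0],[0,0,0]]]}}

```text
clock: 13.2
position: [0.5126, -0.0311, 0.2458]
ee_rot: [2.22, 2.223, 0.002]
force: [-0.1, 0.2, -0.8]
width: 0.498
gripper_force: 15.0
```

Call:
{"op": "send_rows", "data": {"increments": [[4,[-3.7,1.7,0],[0,0,0]],[4,[-3.7,1.7,0],[0,0,0]],[4,[-3.7,1.7,0],[0,0,0]],[4,[-3.7,1.7,0],[0,0,0]],[4,[-3.7,1.7,0],[0,0,0]]]}}

```text
clock: 13.7
position: [0.5974, -0.2164, 0.2453]
ee_rot: [-2.221, -2.221, 0.0]
force: [0.4, 1.3, -1.5]
width: 0.502
gripper_force: 15.0
```

Call:
{"op": "send_rows", "data": {"increments": [[4,[-3.7,1.7,0],[0,0,0]],[4,[-3.7,1.7,0],[0,0,0]],[4,[0,0,0],[0,0,0]],[4,[0,0,0],[0,0,0]]]}}

```text
clock: 14.1
position: [0.6306, -0.2901, 0.2448]
ee_rot: [-2.224, -2.219, 0.002]
force: [-0.5, 0.3, -1.0]
width: 0.5
gripper_force: 15.0
```

```bash
python3 - <<'E'
from egg import *
np.set_printoptions(precision=4,suppress=True)
o=arm.observe();print(o['clock'],o['position'],o['width'],o['ee_rot'])
W,im,p=look([.630,-.289,.023],'w4');np.savez('w4.npz',*W)
for X in([.625,-.190,.023],[.452,-.166,.023],[.4435,-.244,.023],[.4345,-.323,.023]):print(proj(W,np.array(X))*1.5)
cv2.imwrite('pics/w4c.png',cv2.resize(im,None,fx=1.5,fy=1.5))
E
```

```text
14.1 [ 0.6306 -0.2901  0.2448] 0.5001633013299799 [-2.2236 -2.2188  0.0018]
pred [255 163]
[376.1808 130.0445]
[171.5644 100.9389]
[173.3637 194.7035]
[174.6885 280.1934]
```

View pics/w4c.png

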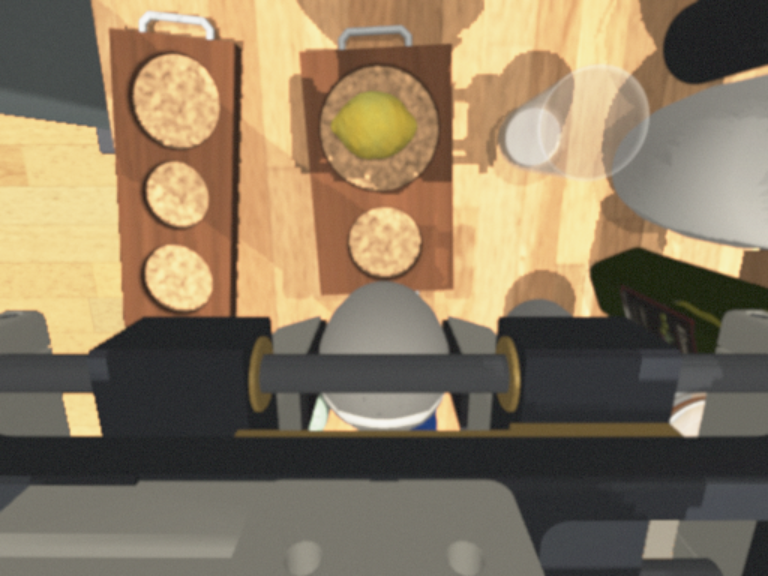

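Wrist view (1.5x): the long caddy's wells are at (176,101), (177,194) and (179,278), and the short caddy's well is at (385,242). They sit 2–4 px from prediction, about 3 mm, so I'll use averaged targets. The shaker hangs upright in the fingers.

Call:
{"op": "send_rows", "data": {"increments": [[4,[0.3,0.1,4],[0,0,0]],[4,[0,0,4],[0,0,0]],[4,[0,0,4],[0,0,0]],[4,[0,0,4],[0,0,0]],[4,[0,0,2],[0,0,0]]]}}

```text
clock: 14.65
position: [0.6309, -0.2823, 0.0617]
ee_rot: [-2.215, -2.221, 0.001]
force: [1.2, 0.7, -1.2]
width: 0.506
gripper_force: 15.0
```

Call:
{"op": "send_rows", "data": {"increments": [[4,[0,0,1],[0,0,0]],[4,[0,0,1],[0,0,0]],[4,[0,0,0.7],[0,0,0]],[4,[0,0,0.5],[0,0,0]],[4,[0,0,0],[0,0,0]]]}}

```text
clock: 15.15
position: [0.6324, -0.2859, 0.0328]
ee_rot: [2.221, 2.221, 0.0]
force: [-0.7, 0.2, -0.3]
width: 0.501
gripper_force: 15.0
```

Call:
{"op": "send_rows", "data": {"increments": [[4,[0,0,0.2],[0,0,0]],[4,[0,0,0.2],[0,0,0]],[4,[0,0,0],[0,0,0]]]}}

```text
clock: 15.45
position: [0.6323, -0.2861, 0.0287]
ee_rot: [2.222, 2.221, 0.0]
force: [0.5, -0.2, -0.6]
width: 0.505
gripper_force: 15.0
```

Call:
{"op": "send_rows", "data": {"increments": [[5.5,[0,0,0],[0,0,0]],[7.0,[0,0,0],[0,0,0]],[7.0,[0,0,0],[0,0,0]],[7.0,[0,0,-1],[0,0,0]],[7.0,[0,0,-3],[0,0,0]]]}}

```text
clock: 15.95
position: [0.6307, -0.285, 0.0671]
ee_rot: [-2.218, -2.218, 0.003]
force: [0.6, 1.0, 0.4]
width: 0.759
gripper_force: 0.0
```

Call:
{"op": "send_rows", "data": {"increments": [[7.0,[0,0,-4],[0,0,0]],[7.0,[0,0,-4],[0,0,0]],[7.5,[0,0,-4],[0,0,0]],[7.5,[0,0,-4],[0,0,0]],[7.5,[2,-1,-3],[0,0,0]]]}}

```text
clock: 16.45
position: [0.6223, -0.2691, 0.2625]
ee_rot: [2.222, 2.215, -0.001]
force: [0.2, 0.8, -0.2]
width: 0.819
gripper_force: 0.0
```

```bash
python3 - <<'E'
from egg import *
np.set_printoptions(precision=4,suppress=True)
o=arm.observe();print(o['clock'],o['position'])
W,im,p=look([.6315,-.287,.07],'w5')
cv2.imwrite('pics/w5c.png',im)
E
```

```text
16.45 [ 0.6223 -0.2691  0.2625]
pred [262 181]
```

View pics/w5c.png

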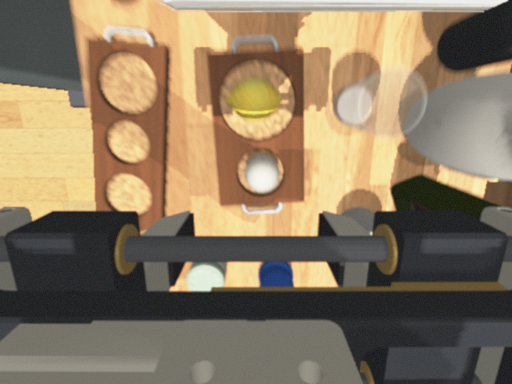

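The shaker stands centred in the short caddy's well at (262,172), and the lemon is in its dish. Next is the second shaker.

Call:
{"op": "send_rows", "data": {"increments": [[7.5,[4,-1.2,0],[0,0,0]],[7.5,[4,-1.2,0],[0,0,0]],[7.5,[4,-1.2,0],[0,0,0]],[7.5,[4,-1.2,0],[0,0,0]],[7.5,[4,-1.2,0],[0,0,0]]]}}

```text
clock: 17.0
position: [0.5615, -0.0646, 0.2593]
ee_rot: [2.222, 2.221, 0.001]
force: [0.1, 0.3, 0.5]
width: 0.812
gripper_force: 0.0
```

Call:
{"op": "send_rows", "data": {"increments": [[7.5,[4,-1.2,0],[0,0,0]],[7.5,[4,-1.2,0],[0,0,0]],[7.5,[4,-1.2,0],[0,0,0]],[7.5,[4,-1.2,0],[0,0,0]],[7.5,[4,-1.2,0],[0,0,0]]]}}

```text
clock: 17.5
position: [0.5016, 0.1353, 0.2594]
ee_rot: [-2.222, -2.221, -0.002]
force: [1.0, -1.1, 0.4]
width: 0.816
gripper_force: 0.0
```

Call:
{"op": "send_rows", "data": {"increments": [[7.5,[4,-1.2,0],[0,0,0]],[7.5,[4,-1.2,0],[0,0,0]],[7.5,[4,-1.2,0],[0,0,0]],[7.5,[4,-1.2,0],[0,0,0]],[7.5,[0,0,0],[0,0,0]]]}}

```text
clock: 18.0
position: [0.4515, 0.3004, 0.2587]
ee_rot: [-2.21, -2.23, -0.001]
force: [-0.7, -0.2, -0.3]
width: 0.816
gripper_force: 0.0
```

Call:
{"op": "send_rows", "data": {"increments": [[7.5,[0,0,3],[0,0,0]],[7.5,[0,0,4],[0,0,0]],[7.5,[0,0,3],[0,0,0]],[7.5,[0,0,0],[0,0,0]],[7.5,[0,0,0],[0,0,0]]]}}

```text
clock: 18.5
position: [0.4548, 0.2935, 0.1596]
ee_rot: [2.222, 2.22, -0.0]
force: [-0.7, -0.6, 0.2]
width: 0.816
gripper_force: 0.0
```

```bash
python3 - <<'E'
from egg import *
np.set_printoptions(precision=4,suppress=True)
o=arm.observe();print(o['clock'],o['position'])
W,im,p=look([.453,.3015,.03],'w6')
g=cv2.cvtColor(np.ascontiguousarray(im),cv2.COLOR_BGR2HSV);m=cv2.inRange(g,(0,0,90),(180,60,255))
x,y=p;r=70;mm=m[max(0,y-r):y+r,x-r:x+r]
n,l,s,c=cv2.connectedComponentsWithStats(mm)
for i in range(1,n):
    if s[i,4]>300:
        cc=c[i]+[x-r,max(0,y-r)];print(s[i],cc,plane(W,cc,.03))
E
```

```text
18.5 [0.4548 0.2935 0.1596]
pred [253 171]
[ 103    0   37  136 4752] [304.3161 168.4059] [0.5065 0.3047 0.03  ]
[  51   47   44   48 1680] [255.5173 171.3732] [0.4553 0.3016 0.03  ]
```

Call:
{"op": "send_rows", "data": {"increments": [[7.5,[0.8,0,3],[0,0,0]],[7.5,[0,0,4],[0,0,0]],[7.5,[0,0,4],[0,0,0]],[7.5,[0,0,2],[0,0,0]],[7.5,[0,0,0],[0,0,0]]]}}

```text
clock: 19.05
position: [0.4541, 0.3018, 0.0281]
ee_rot: [-2.221, -2.221, 0.002]
force: [0.0, 0.1, 0.2]
width: 0.817
gripper_force: 0.0
```

Call:
{"op": "send_rows", "data": {"increments": [[7.5,[0,0,1],[0,0,0]],[7.5,[0,0,0.4],[0,0,0]],[7.5,[0,0,0],[0,0,0]]]}}

```text
clock: 19.35
position: [0.4549, 0.3024, 0.0155]
ee_rot: [-2.221, -2.221, -0.002]
force: [-0.4, -1.1, 0.1]
width: 0.821
gripper_force: 0.0
```

Call:
{"op": "send_rows", "data": {"increments": [[4,[0,0,0],[0,0,0]],[4,[0,0,0],[0,0,0]],[4,[0,0,0],[0,0,0]],[4,[0,0,0],[0,0,0]],[4,[0,0,0],[0,0,0]]]}}

```text
clock: 19.85
position: [0.4543, 0.302, 0.0149]
ee_rot: [-2.221, -2.221, -0.0]
force: [-1.0, 0.0, 2.8]
width: 0.492
gripper_force: 15.0
```

Call:
{"op": "send_rows", "data": {"increments": [[4,[0,0,-1],[0,0,0]],[4,[0,0,-3],[0,0,0]],[4,[0,0,-4],[0,0,0]],[4,[0,0,-4],[0,0,0]],[4,[0,0,-4],[0,0,0]]]}}

```text
clock: 20.35
position: [0.4541, 0.3014, 0.1768]
ee_rot: [2.222, 2.221, -0.001]
force: [0.9, 1.2, -1.5]
width: 0.497
gripper_force: 15.0
```

Call:
{"op": "send_rows", "data": {"increments": [[4,[0,0,-4],[0,0,0]],[4,[-2,0,-3],[0,0,0]],[4,[-4,0,0],[0,0,0]],[4,[-4,0,0],[0,0,0]],[4,[-4,0,0],[0,0,0]]]}}

```text
clock: 20.85
position: [0.454, 0.1602, 0.2454]
ee_rot: [-2.221, -2.221, -0.001]
force: [1.0, -0.8, -0.5]
width: 0.5
gripper_force: 15.0
```

Call:
{"op": "send_rows", "data": {"increments": [[4,[-4,-0.2,0],[0,0,0]],[4,[-4,-0.2,0],[0,0,0]],[4,[-4,-0.2,0],[0,0,0]],[4,[-4,-0.2,0],[0,0,0]],[4,[-4,-0.2,0],[0,0,0]]]}}

```text
clock: 21.35
position: [0.4436, -0.0399, 0.2452]
ee_rot: [-2.222, -2.221, -0.001]
force: [1.0, -0.1, -0.9]
width: 0.501
gripper_force: 15.0
```

Call:
{"op": "send_rows", "data": {"increments": [[4,[-4,-0.2,0],[0,0,0]],[4,[-4,-0.2,0],[0,0,0]],[4,[-4,-0.2,0],[0,0,0]],[4,[-4,-0.2,0],[0,0,0]],[4,[-4,0,0],[0,0,0]]]}}

```text
clock: 21.85
position: [0.4355, -0.2395, 0.2452]
ee_rot: [-2.221, -2.221, -0.001]
force: [0.8, 0.5, -1.4]
width: 0.497
gripper_force: 15.0
```

Call:
{"op": "send_rows", "data": {"increments": [[4,[-4,0,0],[0,0,0]],[4,[-4,0,0],[0,0,0]],[4,[0,0,0],[0,0,0]],[4,[0,0,0],[0,0,0]]]}}

```text
clock: 22.25
position: [0.4353, -0.319, 0.2449]
ee_rot: [-2.225, -2.217, 0.001]
force: [1.1, 1.1, -0.6]
width: 0.499
gripper_force: 15.0
```

```bash
cat > wells.py <<'E'
from egg import *
np.set_printoptions(precision=4,suppress=True)
def wells(im,c,z=.02):
    h=cv2.cvtColor(np.ascontiguousarray(im),cv2.COLOR_BGR2HSV)
    m=cv2.inRange(h,(0,70,20),(14,255,150))
    cs,hi=cv2.findContours(m,cv2.RETR_CCOMP,cv2.CHAIN_APPROX_NONE)
    for k,q in zip(cs,hi[0]):
        if q[3]>=0 and cv2.contourArea(k)>250:
            e=cv2.fitEllipse(cv2.convexHull(k));print(np.round(e[0],1),np.round(e[1],1),plane(c,e[0],z)[:2])
if __name__=='__main__':
    o=arm.observe();print(o['clock'],o['position'])
    W,im,p=look([.4365,-.322,.02],'wl%d'%(o['clock']*100))
    wells(im,W)
    for f,s in(('w4','w4.npz'),('w5',None)):
        if s:
            z=np.load(s);w=[z[k] for k in z.files];w[1]=float(w[1]);wells(cv2.imread(f'pics/{f}.png'),w)
    print('top');wells(cv2.imread('pics/top2.png'),cam('top'))
E
python3 wells.py
```

```text
22.25 [ 0.4353 -0.319   0.2449]
pred [256 165]
[261.4 106.9] [45.3 47.7] [ 0.4436 -0.2438]
[268.3  42.3] [62.6 67.5] [ 0.4521 -0.1659]
[252.4  84.9] [81.  84.6] [ 0.6271 -0.1875]
top
[203.6 296.9] [32.  50.4] [0.1449 0.0673]
[338.2 240. ] [19.6 22.3] [ 0.4322 -0.3224]
[315.8 233.5] [17.4 19.8] [ 0.4412 -0.2445]
[293.8 227.1] [21.7 24.2] [ 0.4502 -0.1673]
[336.8 189.5] [17.4 20.5] [ 0.6297 -0.2909]
[308.5 185.3] [26.6 30.9] [ 0.6267 -0.1888]
[220.9 118.5] [31.5 46.4] [0.865  0.1987]
```

Call:
{"op": "send_rows", "data": {"increments": [[4,[-0.35,0,4],[0,0,0]],[4,[0,0,4],[0,0,0]],[4,[0,0,4],[0,0,0]],[4,[0,0,4],[0,0,0]],[4,[0,0,2],[0,0,0]]]}}

```text
clock: 22.8
position: [0.4357, -0.318, 0.062]
ee_rot: [-2.215, -2.222, -0.0]
force: [-0.1, -0.1, -0.6]
width: 0.493
gripper_force: 15.0
```

Call:
{"op": "send_rows", "data": {"increments": [[4,[0,0,1],[0,0,0]],[4,[0,0,1],[0,0,0]],[4,[0,0,0.7],[0,0,0]],[4,[0,0,0.5],[0,0,0]],[4,[0,0,0],[0,0,0]]]}}

```text
clock: 23.3
position: [0.4365, -0.3214, 0.0328]
ee_rot: [2.221, 2.221, 0.0]
force: [-0.4, 0.6, -1.6]
width: 0.503
gripper_force: 15.0
```

Good; release, rise, and go to the jar.

Call:
{"op": "send_rows", "data": {"increments": [[4,[0,-0.1,0.2],[0,0,0]],[4,[0,0,0.2],[0,0,0]],[4,[0,0,0],[0,0,0]],[5.5,[0,0,0],[0,0,0]],[7.0,[0,0,0],[0,0,0]]]}}

```text
clock: 23.8
position: [0.4355, -0.3217, 0.0289]
ee_rot: [2.221, 2.221, 0.0]
force: [-0.2, -0.9, -1.0]
width: 0.623
gripper_force: 0.0
```

Call:
{"op": "send_rows", "data": {"increments": [[7.0,[0,0,0],[0,0,0]],[7.0,[0,0,-1],[0,0,0]],[7.0,[0,0,-3],[0,0,0]],[7.0,[0,0,-4],[0,0,0]],[7.0,[0,0,-4],[0,0,0]]]}}

```text
clock: 24.3
position: [0.4347, -0.3216, 0.1505]
ee_rot: [-2.222, -2.22, 0.001]
force: [1.1, 0.2, 0.3]
width: 0.762
gripper_force: 0.0
```

Call:
{"op": "send_rows", "data": {"increments": [[7.5,[0,0,-4],[0,0,0]],[7.5,[0,0,-4],[0,0,0]],[7.5,[2,0,-4],[0,0,0]],[7.5,[4,0.1,0],[0,0,0]],[7.5,[4,0.1,0],[0,0,0]]]}}

```text
clock: 24.8
position: [0.4373, -0.2217, 0.2704]
ee_rot: [2.223, 2.217, 0.003]
force: [0.9, 1.1, -0.3]
width: 0.814
gripper_force: 0.0
```

Call:
{"op": "send_rows", "data": {"increments": [[7.5,[4,0.1,0],[0,0,0]],[7.5,[4,0.1,0],[0,0,0]],[7.5,[4,0.1,0],[0,0,0]],[7.5,[4,0.1,0],[0,0,0]],[7.5,[4,0.1,0],[0,0,0]]]}}

```text
clock: 25.3
position: [0.4419, -0.0203, 0.2694]
ee_rot: [-2.222, -2.221, -0.002]
force: [0.2, -0.3, -0.3]
width: 0.818
gripper_force: 0.0
```

Call:
{"op": "send_rows", "data": {"increments": [[7.5,[4,0.1,0],[0,0,0]],[7.5,[4,0.2,0],[0,0,0]],[7.5,[4,0.1,0],[0,0,0]],[7.5,[4,0.1,0],[0,0,0]],[7.5,[4,0.1,0],[0,0,0]]]}}

```text
clock: 25.8
position: [0.4481, 0.1796, 0.2695]
ee_rot: [-2.222, -2.22, -0.001]
force: [1.1, 0.0, -0.1]
width: 0.818
gripper_force: 0.0
```

Call:
{"op": "send_rows", "data": {"increments": [[7.5,[1,0,0],[0,0,0]],[7.5,[0,0,0],[0,0,0]],[7.5,[0,0,0],[0,0,0]]]}}

```text
clock: 26.1
position: [0.4484, 0.1868, 0.269]
ee_rot: [2.223, 2.219, -0.001]
force: [0.5, -0.4, -0.1]
width: 0.814
gripper_force: 0.0
```

```bash
python3 - <<'E'
from egg import *
np.set_printoptions(precision=4,suppress=True)
o=arm.observe();print(o['clock'],o['position'])
W,im,p=look([.4495,.1927,.105],'w7')
x,y=p
a=np.hstack([cv2.resize(im[max(0,y-60):y+60,x-60:x+60],(480,480))]);cv2.imwrite('pics/w7c.png',a)
np.savez('w7.npz',*W)
E
```

```text
26.1 [0.4484 0.1868 0.269 ]
pred [256 167]
```

View pics/w7c.png

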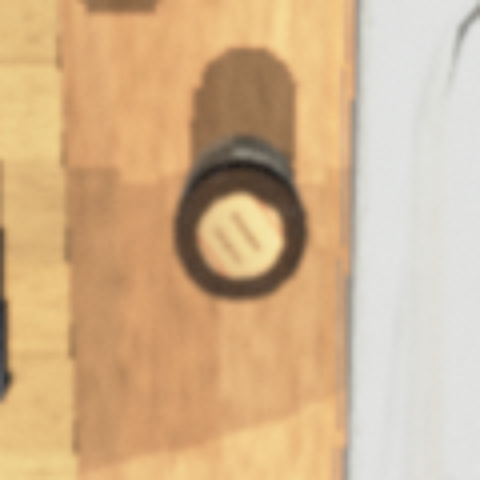

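The jar cap is centred at crop (240,234), which is full picture (256,165.5) against a predicted (256,167). So the jar is at (0.4495,0.194).

Call:
{"op": "send_rows", "data": {"increments": [[7.5,[0.7,0.1,3],[0,0,0]],[7.5,[0,0,4],[0,0,0]],[7.5,[0,0,4],[0,0,0]],[7.5,[0,0,4],[0,0,0]],[7.5,[0,0,3],[0,0,0]]]}}

```text
clock: 26.65
position: [0.4489, 0.1933, 0.0872]
ee_rot: [2.224, 2.218, -0.002]
force: [0.3, 0.8, 0.7]
width: 0.818
gripper_force: 0.0
```

Call:
{"op": "send_rows", "data": {"increments": [[7.5,[0,0,1.5],[0,0,0]],[7.5,[0,0,1],[0,0,0]],[7.5,[0,0,0],[0,0,0]]]}}

```text
clock: 26.95
position: [0.4492, 0.1941, 0.0633]
ee_rot: [2.224, 2.219, -0.002]
force: [0.3, 1.0, 1.1]
width: 0.82
gripper_force: 0.0
```

Call:
{"op": "send_rows", "data": {"increments": [[3.5,[0,0,0],[0,0,0]],[3.5,[0,0,0],[0,0,0]],[3.5,[0,0,0],[0,0,0]],[3.5,[0,0,0],[0,0,0]],[3.5,[0,0,0],[0,0,0]]], "force": 22}}

```text
clock: 27.45
position: [0.4494, 0.1957, 0.064]
ee_rot: [-2.221, -2.222, -0.001]
force: [0.9, 0.4, -0.1]
width: 0.435
gripper_force: 22.0
```

Call:
{"op": "send_rows", "data": {"increments": [[3.5,[0,0,-1],[0,0,0]],[3.5,[0,0,-3],[0,0,0]],[3.5,[0,0,-4],[0,0,0]],[3.5,[0,0,-4],[0,0,0]],[3.5,[0,0,-4],[0,0,0]]]}}

```text
clock: 27.95
position: [0.449, 0.1948, 0.2258]
ee_rot: [2.222, 2.22, -0.001]
force: [0.5, 1.9, -1.2]
width: 0.443
gripper_force: 22.0
```

Call:
{"op": "send_rows", "data": {"increments": [[3.5,[0,0,-4],[0,0,0]],[3.5,[-1,0,-3],[0,0,0]],[3.5,[-2,0,-1],[0,0,0]],[3.5,[-3,0,0],[0,0,0]],[3.5,[-4,0,0],[0,0,0]]]}}

```text
clock: 28.45
position: [0.4488, 0.0946, 0.3036]
ee_rot: [-2.219, -2.224, 0.0]
force: [-0.1, -0.3, -0.0]
width: 0.438
gripper_force: 22.0
```

Call:
{"op": "send_rows", "data": {"increments": [[3.5,[-4,0,0],[0,0,0]],[3.5,[-4,-0.2,0],[0,0,0]],[3.5,[-4,-0.2,0],[0,0,0]],[3.5,[-4,-0.2,0],[0,0,0]],[3.5,[-4,0,0],[0,0,0]]]}}

```text
clock: 28.95
position: [0.4416, -0.1069, 0.3033]
ee_rot: [-2.221, -2.219, -0.0]
force: [1.1, 0.6, -1.4]
width: 0.444
gripper_force: 22.0
```

Call:
{"op": "send_rows", "data": {"increments": [[3.5,[-4,0,0],[0,0,0]],[3.5,[-4,0,0],[0,0,0]],[3.5,[-3,0,0],[0,0,0]],[3.5,[-2,0,0],[0,0,0]],[3.5,[0,0,0],[0,0,0]]]}}

```text
clock: 29.45
position: [0.4411, -0.2382, 0.3034]
ee_rot: [2.228, 2.214, -0.003]
force: [-0.5, -0.2, -0.1]
width: 0.442
gripper_force: 22.0
```

```bash
python3 wells.py | head -5; python3 -c "
from h import *
o=arm.observe();print(o['position'],o['width'],o['ee_rot'],o['gripper_force'])"
```

```text
29.45 [ 0.4411 -0.2382  0.3034]
pred [253 206]
[262.5 108.4] [51.6 53.5] [ 0.4522 -0.1647]
[252.4  84.9] [81.  84.6] [ 0.6271 -0.1875]
top
[ 0.44159911 -0.23633903  0.30325291] 0.439893437109907 [-2.22584880e+00 -2.21572941e+00  1.96830561e-03] 21.952672228217125
```

Call:
{"op": "send_rows", "data": {"increments": [[3.5,[-0.7,0.2,3],[0,0,0]],[3.5,[0,0,4],[0,0,0]],[3.5,[0,0,4],[0,0,0]],[3.5,[0,0,4],[0,0,0]],[3.5,[0,0,3],[0,0,0]]]}}

```text
clock: 30.0
position: [0.4441, -0.2396, 0.1214]
ee_rot: [-2.218, -2.221, 0.001]
force: [1.1, 0.6, -0.3]
width: 0.442
gripper_force: 22.0
```

Call:
{"op": "send_rows", "data": {"increments": [[3.5,[0,0,1.5],[0,0,0]],[3.5,[0,0,0],[0,0,0]],[3.5,[0,0,0],[0,0,0]]]}}

```text
clock: 30.3
position: [0.4452, -0.241, 0.1091]
ee_rot: [-2.221, -2.222, 0.0]
force: [0.9, 0.6, -0.8]
width: 0.442
gripper_force: 22.0
```

Call:
{"op": "send_rows", "data": {"increments": [[3.5,[-0.2,-0.1,1],[0,0,0]],[3.5,[0,0,0.8],[0,0,0]],[3.5,[0,0,0.7],[0,0,0]],[3.5,[0,0,0.5],[0,0,0]],[3.5,[0,0,0.2],[0,0,0]]]}}

```text
clock: 30.8
position: [0.4439, -0.2437, 0.0767]
ee_rot: [-2.221, -2.22, 0.0]
force: [-8.6, 4.2, 31.2]
width: 0.442
gripper_force: 22.1
```

Call:
{"op": "send_rows", "data": {"increments": [[3.5,[0,0,0],[0,0,0]],[3.5,[0,0,0],[0,0,0]]]}}

```text
clock: 31.0
position: [0.4437, -0.2436, 0.0768]
ee_rot: [-2.221, -2.22, -0.0]
force: [-3.4, 0.6, 4.5]
width: 0.444
gripper_force: 22.0
```

Contact came at the expected seated height. I'll release and go to the mill.

Call:
{"op": "send_rows", "data": {"increments": [[5.0,[0,0,0],[0,0,0]],[7.0,[0,0,0],[0,0,0]],[7.0,[0,0,0],[0,0,0]],[7.0,[0,0,-1],[0,0,0]],[7.0,[0,0,-3],[0,0,0]]]}}

```text
clock: 31.5
position: [0.443, -0.2428, 0.116]
ee_rot: [-2.219, -2.219, 0.003]
force: [-0.5, 0.2, 0.6]
width: 0.756
gripper_force: 0.0
```

Call:
{"op": "send_rows", "data": {"increments": [[7.0,[0,0,-4],[0,0,0]],[7.0,[0,0,-4],[0,0,0]],[7.5,[0,0,-4],[0,0,0]],[7.5,[0,0,-4],[0,0,0]],[7.5,[2,0,-3],[0,0,0]]]}}

```text
clock: 32.0
position: [0.4438, -0.2263, 0.31]
ee_rot: [2.224, 2.214, 0.0]
force: [0.3, 0.3, -0.7]
width: 0.817
gripper_force: 0.0
```

Call:
{"op": "send_rows", "data": {"increments": [[7.5,[4,0.3,0],[0,0,0]],[7.5,[4,0.3,0],[0,0,0]],[7.5,[4,0.3,0],[0,0,0]],[7.5,[4,0.3,0],[0,0,0]],[7.5,[2,0.3,0],[0,0,0]]]}}

```text
clock: 32.5
position: [0.4591, -0.0402, 0.3072]
ee_rot: [-2.217, -2.224, -0.002]
force: [-0.2, -0.6, -0.1]
width: 0.82
gripper_force: 0.0
```

Call:
{"op": "send_rows", "data": {"increments": [[7.5,[0,0,0],[0,0,0]],[7.5,[0,0,0],[0,0,0]]]}}

```text
clock: 32.7
position: [0.4592, -0.0441, 0.3071]
ee_rot: [2.221, 2.222, 0.0]
force: [-0.1, -0.2, -0.4]
width: 0.818
gripper_force: 0.0
```

```bash
python3 - <<'E'
from egg import *
np.set_printoptions(precision=4,suppress=True)
o=arm.observe();print(o['clock'],o['position'])
W,im,p=look([.4594,-.0392,.17],'w8')
print(proj(W,np.array([.4594,-.0392,.0])))
cv2.imwrite('pics/w8c.png',cv2.resize(im,None,fx=1.5,fy=1.5));np.savez('w8.npz',*W)
E
```

```text
32.7 [ 0.4592 -0.0441  0.3071]
pred [255 173]
[255.3845 151.5359]
```

View pics/w8c.png

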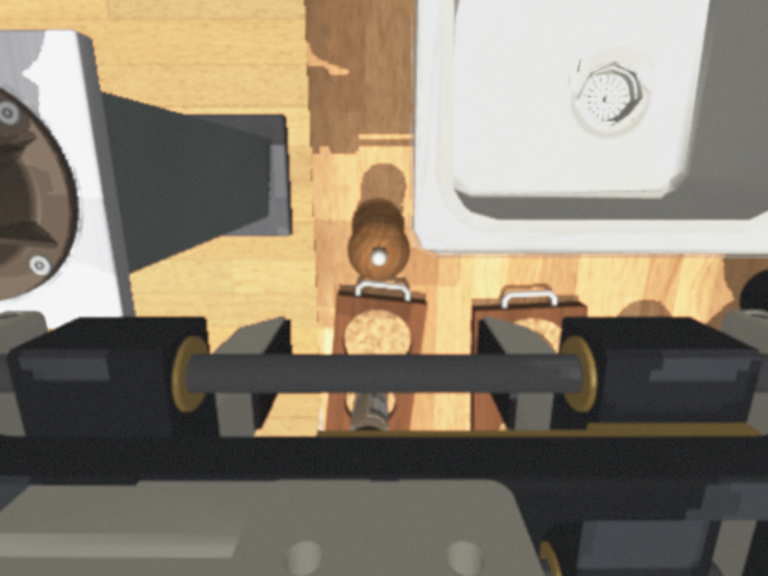

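The steel button is at (378.5,257) in the 1.5x view, about 3 mm off prediction, which puts the mill at about (0.457,-0.038). The jar stands in the middle well at about (372,405).

Call:
{"op": "send_rows", "data": {"increments": [[7.5,[0.6,-0.2,3],[0,0,0]],[7.5,[0,0,4],[0,0,0]],[7.5,[0,0,4],[0,0,0]],[7.5,[0,0,4],[0,0,0]],[7.5,[0,0,2],[0,0,0]]]}}

```text
clock: 33.25
position: [0.4556, -0.0394, 0.1343]
ee_rot: [-2.224, -2.217, 0.005]
force: [0.1, 0.7, 0.3]
width: 0.816
gripper_force: 0.0
```

Call:
{"op": "send_rows", "data": {"increments": [[7.5,[0,0,1],[0,0,0]],[7.5,[0,0,0.3],[0,0,0]],[7.5,[0,0,0],[0,0,0]]]}}

```text
clock: 33.55
position: [0.4578, -0.0383, 0.1244]
ee_rot: [2.222, 2.219, 0.001]
force: [0.2, -0.9, -0.1]
width: 0.814
gripper_force: 0.0
```

Call:
{"op": "send_rows", "data": {"increments": [[4,[0,0,0],[0,0,0]],[4,[0,0,0],[0,0,0]],[4,[0,0,0],[0,0,0]],[4,[0,0,0],[0,0,0]],[4,[0,0,0],[0,0,0]]], "force": 28}}

```text
clock: 34.05
position: [0.4573, -0.0375, 0.124]
ee_rot: [-2.221, -2.222, -0.001]
force: [-1.1, 0.5, 4.8]
width: 0.507
gripper_force: 28.0
```

Call:
{"op": "send_rows", "data": {"increments": [[4,[0,0,-1],[0,0,0]],[4,[0,0,-2],[0,0,0]],[4,[0,0,-3],[0,0,0]],[4,[0,0,-3],[0,0,0]],[4,[0,0,-1],[0,0,0]]]}}

```text
clock: 34.55
position: [0.4585, -0.0381, 0.2264]
ee_rot: [2.221, 2.219, 0.004]
force: [-0.1, 1.3, -0.6]
width: 0.509
gripper_force: 28.0
```

Call:
{"op": "send_rows", "data": {"increments": [[4,[-1,0,0],[0,0,0]],[4,[-2,-0.1,0],[0,0,0]],[4,[-2,-0.1,0],[0,0,0]],[4,[-2,-0.1,0],[0,0,0]],[4,[-2,-0.1,0],[0,0,0]]]}}

```text
clock: 35.05
position: [0.4522, -0.1288, 0.2225]
ee_rot: [-2.221, -2.22, 0.002]
force: [0.2, 0.5, -1.8]
width: 0.507
gripper_force: 28.0
```

Call:
{"op": "send_rows", "data": {"increments": [[4,[-2,-0.1,0],[0,0,0]],[4,[-1,0,0],[0,0,0]],[4,[-0.5,0,0],[0,0,0]],[4,[0,0,0],[0,0,0]],[4,[0,0,0],[0,0,0]]]}}

```text
clock: 35.55
position: [0.4522, -0.1618, 0.2234]
ee_rot: [-2.22, -2.222, 0.0]
force: [-0.1, 0.7, -0.6]
width: 0.509
gripper_force: 28.0
```

```bash
python3 - <<'E'
from egg import *
o=arm.observe();print(o['clock'],o['position'],o['width'],o['ft_torque'])
S=arm.get_image('scene')[:,:,::-1];W=arm.get_image('wrist')[:,:,::-1];T=arm.get_image('top')[:,:,::-1]
cv2.imwrite('pics/f9.png',np.hstack([cv2.resize(np.ascontiguousarray(S[90:240,240:370]),(390,450)),cv2.resize(np.ascontiguousarray(T[160:265,265:355]),(386,450))]))
E
```

```text
35.55 [ 0.45224577 -0.16180454  0.22335868] 0.5085903578177264 [-0.06288633  0.07606324 -0.01546206]
```

View pics/f9.png

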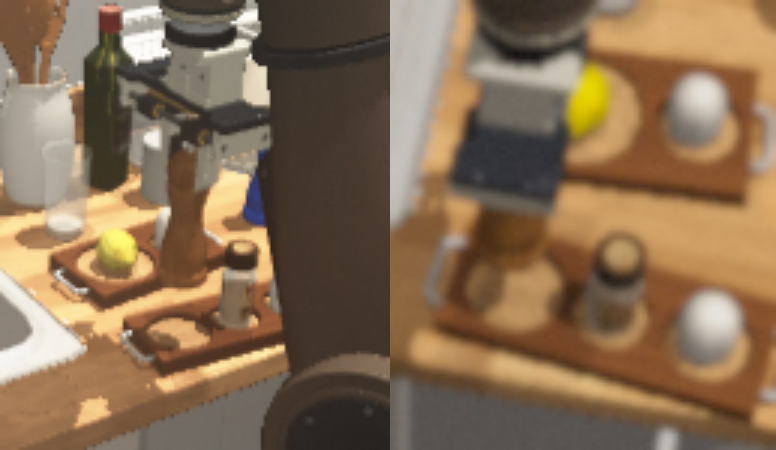

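Left (scene): the mill hangs upright in the gripper over its well. Right (top): the jar, both shakers and the lemon sit in their wells. I'll lower the mill.

Call:
{"op": "send_rows", "data": {"increments": [[4,[-0.4,0,2],[0,0,0]],[4,[0,0,2],[0,0,0]],[4,[0,0,1.5],[0,0,0]],[4,[0,0,0],[0,0,0]],[4,[0,0,0],[0,0,0]]]}}

```text
clock: 36.2
position: [0.4524, -0.1664, 0.169]
ee_rot: [-2.221, -2.222, 0.0]
force: [-0.1, 0.5, -1.1]
width: 0.507
gripper_force: 28.0
```

Call:
{"op": "send_rows", "data": {"increments": [[4,[0,0,1],[0,0,0]],[4,[0,0,0.8],[0,0,0]],[4,[0,0,0.6],[0,0,0]],[4,[0,0,0.5],[0,0,0]],[4,[0,0,0],[0,0,0]]]}}

```text
clock: 36.7
position: [0.4519, -0.1665, 0.1391]
ee_rot: [-2.221, -2.22, 0.001]
force: [-0.2, -1.0, -1.6]
width: 0.507
gripper_force: 28.0
```

Call:
{"op": "send_rows", "data": {"increments": [[4,[0,0,0.2],[0,0,0]],[4,[0,0,0],[0,0,0]],[6,[0,0,0],[0,0,0]],[7.5,[0,0,0],[0,0,0]],[7.5,[0,0,0],[0,0,0]]]}}

```text
clock: 37.2
position: [0.4525, -0.1666, 0.1379]
ee_rot: [2.221, 2.221, 0.001]
force: [0.2, -0.2, 0.1]
width: 0.718
gripper_force: 0.0
```

Call:
{"op": "send_rows", "data": {"increments": [[7.5,[0,0,-1],[0,0,0]],[7.5,[0,0,-3],[0,0,0]],[7.5,[0,0,-4],[0,0,0]],[7.5,[0,0,-4],[0,0,0]],[7.5,[4,0,0],[0,0,0]]]}}

```text
clock: 37.7
position: [0.4545, -0.1323, 0.2632]
ee_rot: [2.225, 2.206, 0.007]
force: [1.6, 0.6, -0.4]
width: 0.814
gripper_force: 0.0
```

Call:
{"op": "send_rows", "data": {"increments": [[7.5,[4,0,0],[0,0,0]],[7.5,[4,0,0],[0,0,0]],[7.5,[4,0,0],[0,0,0]],[7.5,[4,0,0],[0,0,0]],[7.5,[0,0,0],[0,0,0]]]}}

```text
clock: 38.2
position: [0.4523, 0.0389, 0.2581]
ee_rot: [-2.212, -2.229, -0.001]
force: [0.4, -0.1, -0.5]
width: 0.816
gripper_force: 0.0
```

```bash
python3 - <<'E'
from egg import *
o=arm.observe();print(o['clock'],o['position'],o['width'])
S=arm.get_image('scene')[:,:,::-1];T=arm.get_image('top')[:,:,::-1]
cv2.imwrite('pics/f10.png',np.hstack([cv2.resize(np.ascontiguousarray(S[120:240,240:344]),(390,450)),cv2.resize(np.ascontiguousarray(T[160:265,275:370]),(407,450))]))
E
```

```text
38.2 [0.45225814 0.03889851 0.2581103 ] 0.8160204537054078
```

View pics/f10.png

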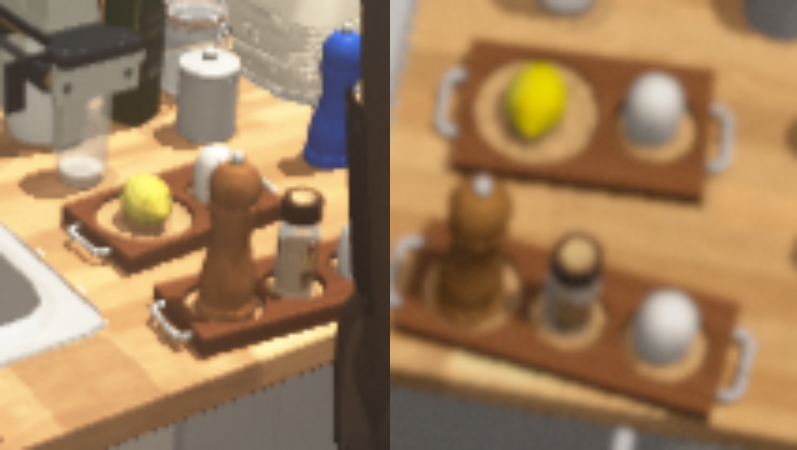

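```bash
python3 - <<'E'
from h import *
S=cam('scene');T=cam('top')
for n,x,y,h in(('mill',.452,-.166,.183),('jar',.4437,-.2438,.118)):
    s=proj(S,np.array([x,y,h]));t=proj(T,np.array([x,y,h]))
    print(n,(s-[240,120])*3.75,(t-[275,160])*4.285)
E
```

```text
mill [233.78570773 148.69186544] [ 89.21698232 181.03763114]
jar [300.28257149 193.54553293] [185.28656498 252.59853537]
```

Both tops sit within about 3 mm of where upright, seated pieces should appear; the mill's small height offset matches its bias at the start. The picture shows all five pieces in their wells and the gripper clear of them.

```bash
python3 -c "
from cell import arm
print(arm.sign_off())"
```

```text
the job is handed in; nothing more can be done
None
```

I handed the job in at about 38 s: the last pictures show the mill, spice jar and a shaker standing in the long caddy and the lemon and other shaker in the short one, and the egg timer was never touched; sign-off returned no verdict.

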